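# Focus the colour camera and hold the blue pigment jar before its lens

## Robot

A 7-joint arm with a two-finger parallel gripper is mounted at the origin on a cart in front of the work surface, level with it; the furniture and walls round the work are solid. World frame = base frame: x ahead of the robot, y to its left, z up, the work surface at z = 0. Lengths are in m, angles in rad, forces in N, time in s.
With the tool pointing down it reaches from about 0.4 to 0.875 m from the base axis. Payload 19.3 kg.
Tool frame: the origin (TCP) lies midway between the tips of the shut fingers; the grasp point (between the pads) lies 19 mm behind it; z points along the fingers, y is the line along which they close (so a half turn about z gives the same grasp; the last joint's range is limited). The gripper opens to 85 mm and grips with 20 to 120 N. Pads are 22 mm wide; open, the fingers measure 114 mm over their backs; the gripper's body (76 mm by 85 mm) begins 54 mm behind the grasp point. The pads swing forward as they close: fully open they stand 13 mm farther back than shut.
Start: joints at [1.206, 0.521, -0.036, 1.599, 0.021, 1.021, -0.113], TCP at [0.182, -0.598, 0.231] pointing down, gripper open.
Joint ranges: [-2.91, 2.91], [-0.3, 2.13], [-1.5, 1.42], [0.17, 2.43], [-1.26, 4.41], [0.16, 1.93], [-2.52, 2.52]. Speed limits (rad/s): [1.89, 1.89, 2.39, 2.39, 3.01, 3.01, 3.01].

## Interface

Orientations are given as [roll, pitch, yaw] about the fixed x, y, z axes, in that order (R = Rz(yaw) Ry(pitch) Rx(roll)).
In Python, from workcell import bot gives the robot as it stands.
- The arm moves only by the tool move_arm, never from a script. Its argument "moves" is a list that holds one entry, the list of rows, each a list of 7 numbers: the opening, from 0 (shut) to 1 (fully open), then the shift along the tool's x, y, z in units of 1000 mm (1.0 is 1000 mm), then the turn, a rotation vector about the tool's x, y, z in units of 2 pi rad (1.0 is 2 pi rad). A call has 1 to 5 rows; each row is the pose to reach, as a shift and turn from the pose commanded when the call began, along the tool's axes at that moment, turning the shorter way round; what a row does not reach only later rows make up. A row lasts 1/10 s, in which the tool goes at most 50 mm and 8.59 degrees, less where a joint would pass 70% of its speed; a pose out of reach is approached as far as the arm can. A call with a number of a shift or a turn outside -1 to 1 is refused whole. A call with a gripper value outside its range is refused whole. The fingers move at their own pace and stop on an object; "force" is the grip in N (left out, the last holds). Time passes only in rows, so rows that repeat a pose let the fingers close. It gives the time, the measured TCP pose, the force, the opening and the grip force at its end, in the units of the state.
- bot.observe(): the state, without advancing time (a new reading comes with each control period).
- bot.grab_frame(name): name is "scene" or "top" or "wrist"; returns the picture (384x512x3 uint8, red, green, blue); there is no depth.
- bot.camera_params(name): a dict with "vertical_fov" (degrees; the focal length in pixels is half the picture's height over the tangent of half this angle, whatever the lens; pixels are square), "cx", "cy" (the principal point, pixels), "R" (3x3) and "t" (3): a world point X has camera coordinates R X + t. Camera axes: x right, y down, z forward; pixel columns grow to the right and rows downward; lengths in m; the calibration is good to about 2 mm. A picture is of the moment at which its call begins: read the wrist's pose just before it. camera_params takes no time and is no camera call; for the wrist camera it gives the pose at the moment of the call.
- bot.job_done(): hands the job in; it is judged then, once.
The state is a dict: "clock": time; "qpos": joint angles; "qd": joint speeds; "joint_efforts": joint torques, N m; "position": TCP position; "tool_rot": TCP orientation; "force": force on the tool from outside, world axes, zero at the start; "moment": the same for the moment, N m; "grip_width": finger opening in m; "finger_force": force on a finger pad.
Only numpy, scipy, OpenCV 4.12 (cv2) and the standard library are available. Lean on these libraries where they do the work, as an engineer would, in place of code of your own. Each camera call takes 0.05 s, during which the arm holds its last target. There are 200 camera calls.

## Task

The blue pigment jar is to be photographed: turn the camera's black focus knob until its white pointer stands at the orange index marker, then turn the carousel until the jar with the blue band stands straight in front of the camera lens. Finish while still gripping the carousel, holding it still for the shot: do not let go. Keep all the jars upright in their cups and leave the other things on the table where they are.

Things in the scene. Friction and masses are not known exactly. Their poses are not given: they have to be found in the camera images.
- rig: Fixed camera rig: flat aluminium bar (70 x 12 mm) from the carousel to a dark block (62 x 62 mm, 86 mm high) that carries the focus knob; between them the camera. Origin on the carousel's vertical axis at table level; x runs level along the camera's line of sight, to the camera and on to the knob (at x = 315 mm); z up. The jar's place straight before the lens is on this x axis, at x = 85 mm.
- lens (a point): Centre of the lens's front glass, in a white ring light of 41 mm diameter, 70 mm above the table, 146 to 176 mm from the carousel's axis, at which it looks level. The camera is 38 mm wide, its top 88 mm above the table, and reaches 84 mm back from the glass.
- knob_grip (a point): On the vertical axis of the black focus knob, at the height to grip from above (114 mm above the table). Its round grip is 30 mm in diameter, free from 95 to 128 mm above the table, over a flat skirt of 49 mm diameter. Friction about 0.05 N m; it stays where it is left; stops 1.9 rad either side of the direction away from the carousel. A radian moves the camera 8 mm along its line of sight.
- pointer_tip (a point): Outer end of the white pointer line on the focus knob's skirt, 24.5 mm from the knob's axis, 94 mm above the table; it turns with the knob. At the start it stands 0.5 to 1.5 rad clockwise, seen from above, of the orange marker.
- index_tip (a point): The point, 24.5 mm from the knob's axis and 94 mm above the table, where the pointer's end stands when it is exactly at the index: next to the tip of the small orange marker (12 x 10 x 5 mm) clamped to the edge of the silver dial plate. The marker does not move in a run, but was clamped at another angle each time.
- carousel: Turning part of the pigment carousel: plywood deck of 230 mm diameter, top 36 mm above the table, with five aluminium cups (51 mm outside, 16 mm high) evenly spaced at 85 mm radius, a jar in each, and a 14 mm central post with a dark wooden handle. Origin on its axis at table level, z up. It turns without stops either way about the vertical, friction about 0.02 N m, and stays where it is left.
- handle_grip (a point): Centre of the carousel's turned wooden handle, on the carousel's axis, 148 mm above the table: the place to grip the carousel from above. The handle is round, 37 mm in diameter from 136 to 158 mm above the table, its top at 167 mm; it stands above all the jars (tops at most 108 mm above the table).
- blue_jar_mid (a point): Centre of the jar to be photographed: black, 44 mm in diameter, 66 mm high, with a blue band round it and a blue disc on its lid. The point lies on its axis, 34 mm above its foot, 70 mm above the table; z up. It stands loose (1 to 2 mm of play) in one of the five cups, any of them.
- ochre_jar_mid (a point): Centre of the jar with the ochre band and lid disc, otherwise like the blue one, 68 mm high, in another cup; the point lies on its axis 34 mm above its foot; z up.
- red_jar_mid (a point): Centre of the jar with the red band and lid disc, otherwise like the blue one, 71 mm high, in another cup; the point lies on its axis 34 mm above its foot; z up.
- green_jar_mid (a point): Centre of the jar with the green band and lid disc, otherwise like the blue one, 66 mm high, in another cup; the point lies on its axis 34 mm above its foot; z up.
- white_jar_mid (a point): Centre of the jar with the white band and lid disc, otherwise like the blue one, 68 mm high, in another cup; the point lies on its axis 34 mm above its foot; z up.
- tape_roll: Roll of masking tape, 104 mm across, 25 mm high, lying at the right front; a bystander. Origin at the centre of its underside.
- dropper: Amber dropper bottle, 34 mm across and 102 mm high, upright behind the carousel; a bystander. Origin at the centre of its underside.
- muller: Glass muller with a brown turned handle, 60 mm across and 104 mm high, upright behind the carousel; a bystander. Origin at the centre of its underside.
- charcoal_box: Flat dark card box, 115 x 60 x 23 mm, to the right of the rig; a bystander. Origin at the centre of its underside.
- eraser: White eraser, 22 x 50 x 13 mm, to the right of the rig; a bystander. Origin at the centre of its underside.

How it is judged:
On the way, in this order (a step that is already met when the one before it is completed fails the run):
1. the focus knob's pointer stands at the orange index marker (distance between pointer_tip and index_tip below 0.003 m), for 0.3 s.
2. the blue jar stands straight in front of the lens, with the carousel gripped and still (y of blue_jar_mid in the frame of rig between -0.007 and 0.007 m and x of blue_jar_mid in the frame of rig above 0.07 m and angular speed of carousel below 0.06 rad/s and contact force between the fingers and carousel above 2 N), for 0.3 s.
At the end, for the whole second after the job is handed in: The pointer's end is within 3 mm (7 degrees) of the index, the blue jar's centre is within 7 mm of the lens's line of sight on the camera side, the carousel is at rest and gripped by the fingers (over 2 N), and all five jars stand upright in their cups (all of step 2 and distance between pointer_tip and index_tip below 0.003 m and angle between each of blue_jar_mid, ochre_jar_mid, red_jar_mid, green_jar_mid, white_jar_mid's own z axis and vertical below 0.12 rad and height (world z) of blue_jar_mid between 0.063 and 0.077 m and height (world z) of ochre_jar_mid between 0.063 and 0.077 m and height (world z) of red_jar_mid between 0.063 and 0.077 m and height (world z) of green_jar_mid between 0.063 and 0.077 m and height (world z) of white_jar_mid between 0.063 and 0.077 m); the arm keeps its last pose, push and grip.
It fails at once if a jar is tipped or lifted out of its cup (angle between any of blue_jar_mid, ochre_jar_mid, red_jar_mid, green_jar_mid, white_jar_mid's own z axis and vertical above 0.3 rad or height (world z) of any of blue_jar_mid, ochre_jar_mid, red_jar_mid, green_jar_mid, white_jar_mid above 0.085 m).
It fails at once if one of the other things on the table is pushed away (distance of any of tape_roll, dropper, muller, charcoal_box, eraser from where it was at the start of the episode above 0.02 m).
It also fails if it takes over 64 s, if anything falls off the work surface, if the arm or the gripper's body presses on something with over 40 N, if the wrist force passes 120 N, or if a joint passes its speed limit or range.

## Working session

There is one attempt and no reset: what is moved stays moved. The work goes in short steps, Python scripts to look and compute and a tool call to move; the robot and the scene stay as the last step left them, time stands still between calls to the robot, and variables do not carry over. Pictures are saved under pics/ and viewed, at most 10 in all, crops included, and the job is handed in when it is done.

Besides the shell and the picture viewer there is one more tool, called after "Emit:" as name([rows], argument=value, ...), one row to a line, values as JSON. move_arm: Moves the arm, as the interface text tells. Shifts and turns lie within -1 to 1; 1 stands for 1000 mm of shift or 2 pi rad of turn. Its arguments: {"type":"object","properties":{"moves":{"type":"array"},"force":{"type":"number"}},"required":["moves"]}

```bash
mkdir -p pics; python3 - <<'E'
from workcell import bot
import cv2,numpy as np
s=bot.observe();print({k:np.round(v,3).tolist() for k,v in s.items()})
for n in("scene","top"):
    p=bot.camera_params(n);print(n,p)
    cv2.imwrite(f"pics/{n}0.png",bot.grab_frame(n)[:,:,::-1])
E
```

```text
{'clock': 0.0, 'qpos': [1.206, 0.522, -0.036, 1.6, 0.021, 1.021, -0.113], 'qd': [-0.0, -0.001, -0.001, 0.001, 0.001, 0.0, 0.001], 'joint_efforts': [0.001, -92.71, 1.981, -36.993, 0.018, 0.008, -0.0], 'position': [0.181, -0.598, 0.231], 'tool_rot': [-3.14, 0.0, 0.295], 'force': [0.177, 0.039, -0.301], 'moment': [-0.001, -0.01, 0.041], 'finger_force': 0.0, 'grip_width': 0.085}
scene {'vertical_fov': 45.28434071480642, 'cx': 250.35199967196726, 'cy': 193.85051796430324, 'R': array([[-0.85722883, -0.51483869,  0.00999239],
       [-0.35542651,  0.5775365 , -0.73493101],
       [ 0.37259995, -0.63355561, -0.67806826]]), 't': array([0.46687416, 0.35057694, 1.23984722])}
top {'vertical_fov': 50.73933020408737, 'cx': 250.94426301908587, 'cy': 188.72612185179443, 'R': array([[ 0.01283646, -0.99966451, -0.02249667],
       [-0.98459374, -0.00871279, -0.17464037],
       [ 0.17438577,  0.02439185, -0.98437525]]), 't': array([-0.0990751 ,  0.62216916,  1.13166161])}
```

View pics/top0.png

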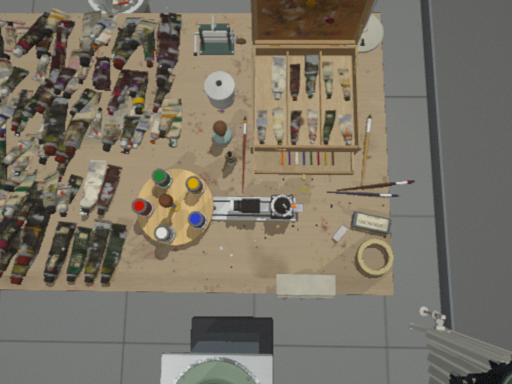

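View pics/scene0.png

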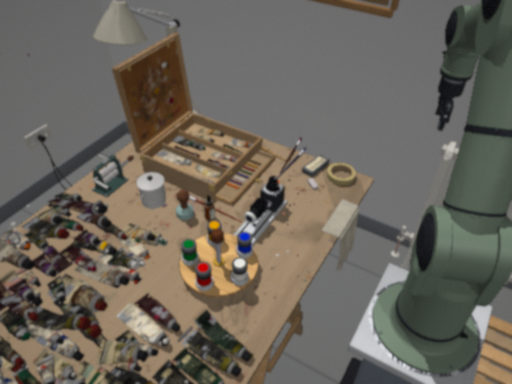

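The top view shows the carousel at about (176,208), its handle at (166,201), the knob at (281,205), an orange spot at about (298,208) and the blue jar at (196,219). I'll measure these and zoom in.

```bash
cat >h.py <<'E'
from workcell import bot
import cv2,numpy as np
def K(p):
    f=192/np.tan(np.radians(p["vertical_fov"])/2); return f
def ray(p,uv,z):
    R,t=np.array(p["R"]),np.array(p["t"]);f=K(p)
    d=R.T@np.array([(uv[0]-p["cx"])/f,(uv[1]-p["cy"])/f,1]);c=-R.T@t
    return c+d*(z-c[2])/d[2]
def proj(p,X):
    q=np.array(p["R"])@X+np.array(p["t"]);f=K(p);return np.array([p["cx"]+f*q[0]/q[2],p["cy"]+f*q[1]/q[2]])
def blobs(im,lo,hi,mn=3):
    m=cv2.inRange(cv2.cvtColor(im,cv2.COLOR_RGB2HSV),lo,hi)
    n,_,s,c=cv2.connectedComponentsWithStats(m)
    return [(c[i].round(1).tolist(),int(s[i,4])) for i in range(1,n) if s[i,4]>=mn]
E
python3 - <<'E'
from h import *
p=bot.camera_params("top");im=cv2.imread("pics/top0.png")[:,:,::-1]
hs=dict(red=((0,180,110),(5,255,255)),orange=((6,130,150),(20,255,255)),ochre=((18,200,120),(26,255,255)),green=((55,150,60),(90,255,255)),blue=((112,150,80),(125,255,255)))
sub=im[160:255,125:310]
for k,v in hs.items():
    for c,a in blobs(np.ascontiguousarray(sub),*v): 
        u=[c[0]+125,c[1]+160];print(k,u,a,ray(p,u,.104).round(3))
m=cv2.inRange(cv2.cvtColor(np.ascontiguousarray(im),cv2.COLOR_RGB2HSV),(0,0,0),(255,255,55))[185:225,265:300]
print("knob guess",ray(p,(281,205),.128),"handle",ray(p,(166,201),.167))
cv2.imwrite("pics/z.png",cv2.resize(im[165:250,130:310,::-1],None,fx=4.4,fy=4.4,interpolation=cv2.INTER_CUBIC))
E
```

```text
red [138.5, 205.3] 80 [0.564 0.221 0.104]
orange [282.0, 161.5] 12 [ 0.693 -0.18   0.104]
orange [293.0, 205.2] 14 [ 0.569 -0.211  0.104]
ochre [192.4, 183.0] 78 [0.629 0.072 0.104]
green [158.6, 175.4] 70 [0.65  0.169 0.104]
blue [194.7, 218.4] 82 [0.529 0.061 0.104]
knob guess [ 0.56585735 -0.17640512  0.128     ] handle [0.56821554 0.12887459 0.167     ]
```

View pics/z.png

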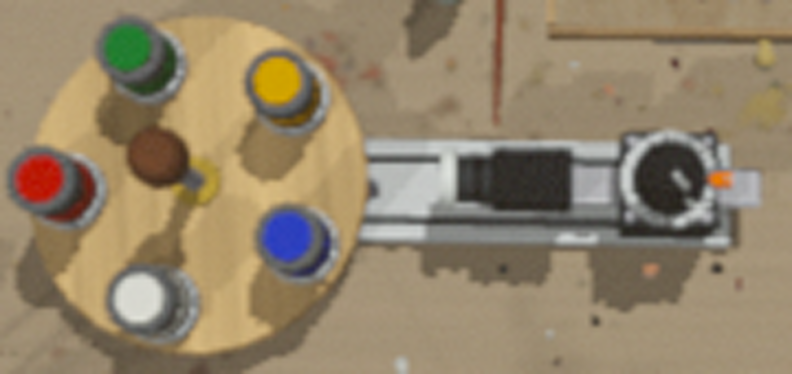

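Zoomed in, the orange marker is at roughly world −y of the knob and the white pointer is near it on the skirt. I'll get a closer look from the wrist camera.

```bash
cat >>h.py <<'E'
from scipy.spatial.transform import Rotation as Ro
def rel(target,yaw=None):
    "shift/turn numbers for a move from the present pose to target, tool down"
    s=bot.observe();R=Ro.from_euler("xyz",s["tool_rot"])
    d=R.inv().apply(np.array(target)-s["position"])
    T=Ro.from_euler("xyz",[np.pi,0,s["tool_rot"][2] if yaw is None else yaw])
    r=(R.inv()*T).as_rotvec()/(2*np.pi)
    print("pos",np.round(s["position"],4),"rot",np.round(s["tool_rot"],3),"clock",s["clock"],"shift",d.round(4),"turn",r.round(4))
E
python3 - <<'E'
from h import *
from scipy.optimize import least_squares
p=bot.camera_params("wrist");c=-np.array(p["R"]).T@p["t"];s=bot.observe()
R=Ro.from_euler("xyz",s["tool_rot"]);print("cam in tool",R.inv().apply(c-s["position"]),"axes",(np.array(p["R"])@R.as_matrix()).round(2),p["vertical_fov"])
rel([.56,-.20,.30])
q=np.array([[.564,.221],[.629,.072],[.65,.169],[.529,.061]])
r=least_squares(lambda v:np.hypot(q[:,0]-v[0],q[:,1]-v[1])-.085,[.57,.137]);print(r.x,r.fun)
E
```

```text
cam in tool [ 0.07770124 -0.00085404 -0.14343361] axes [[-0.    1.   -0.  ]
 [-0.95 -0.   -0.3 ]
 [-0.3   0.    0.95]] 62.306194233649826
pos [ 0.1815 -0.5978  0.2308] rot [-3.141  0.     0.295] clock 0.1 shift [ 0.4778 -0.2707 -0.069 ] turn [-0.0002  0.     -0.    ]
[0.57171269 0.13540097] [0.0009458  0.00044892 0.00019271 0.00078973]
```

Emit:
move_arm([
  [[1,0.05,-0.03,-0.035,0,0,0],[1,0.1,-0.055,-0.07,0,0,0],[1,0.14,-0.08,-0.07,0,0,0],[1,0.18,-0.1,-0.07,0,0,0],[1,0.22,-0.125,-0.07,0,0,0]],
])

```text
clock: 0.6
position: [0.3439, -0.4274, 0.3013]
tool_rot: [3.141, -0.0, 0.295]
force: [1.2, -0.5, 0.0]
grip_width: 0.085
finger_force: 0.0
```

Emit:
move_arm([
  [[1,0.043,-0.024,0,0,0,0],[1,0.086,-0.049,0,0,0,0],[1,0.129,-0.073,0,0,0,0],[1,0.172,-0.097,0,0,0,0],[1,0.215,-0.122,0,0,0,0]],
])

```text
clock: 1.1
position: [0.514, -0.248, 0.3007]
tool_rot: [-3.142, 0.0, 0.295]
force: [0.8, -1.4, 0.3]
grip_width: 0.0853
finger_force: 0.0
```

```bash
python3 - <<'E'
from h import *
rel([.566,-.18,.30])
print(bot.observe()["qpos"])
E
```

```text
pos [ 0.514  -0.248   0.3007] rot [-3.142  0.     0.295] clock 1.1 shift [ 0.0695 -0.05    0.0006] turn [-0.  0. -0.]
[ 0.49409955  0.37359391 -0.20137776  1.65332539  0.08118067  1.12305821
 -1.00521862]
```

Emit:
move_arm([
  [[1,0.035,-0.025,0,0,0,0],[1,0.07,-0.05,0,0,0,0],[1,0.07,-0.05,0,0,0,0],[1,0.07,-0.05,0,0,0,0]],
])

```text
clock: 1.5
position: [0.5656, -0.1806, 0.3002]
tool_rot: [-3.141, 0.001, 0.296]
force: [-0.4, -0.3, -0.5]
grip_width: 0.0854
finger_force: 0.0
```

```bash
python3 - <<'E'
from h import *
p=bot.camera_params("wrist");im=bot.grab_frame("wrist");np.savez("w1.npz",im=im,**p);print(bot.observe()["position"])
u=proj(p,np.array([.566,-.178,.1]));print(u)
cv2.imwrite("pics/w1.png",cv2.resize(im[:,:,::-1],(800,600)))
E
```

```text
[ 0.56510278 -0.18179752  0.30037317]
[254.3448313  163.98239448]
```

View pics/w1.png

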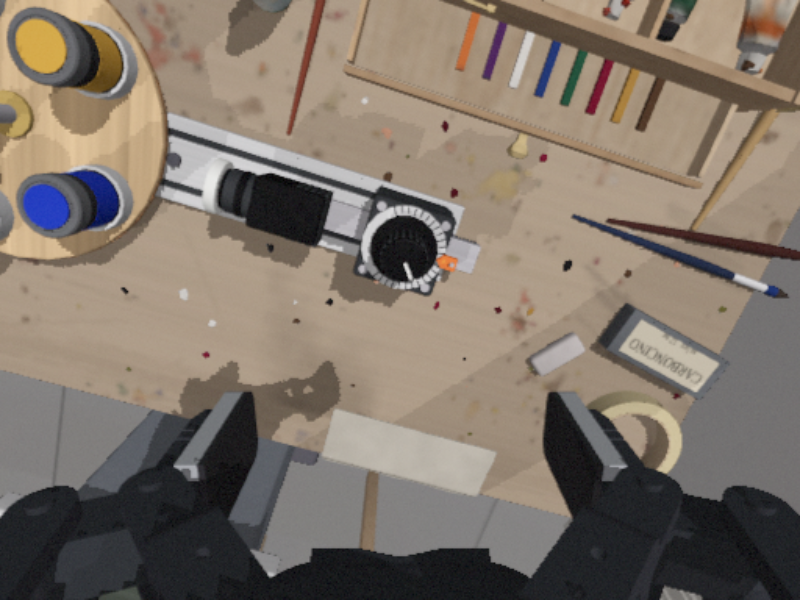

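The wrist view shows the knob at (403,246), the white pointer at (408,270) and the orange marker at (446,263), in 800×600 pixels. Next I'll measure the angles.

```bash
python3 - <<'E'
from h import *
d=np.load("w1.npz");im=d["im"];p={k:d[k] for k in d.files if k!="im"}
x0,y0=220,115;sub=np.ascontiguousarray(im[y0:y0+80,x0:x0+90])
hsv=cv2.cvtColor(sub,cv2.COLOR_RGB2HSV)
# rectify plane z=.094 to world, 0.25mm/px: right=-y world, up=+x
c=np.array([.566,-.178]);n=400;s=.00025
pts=[(0,0),(n,0),(n,n),(0,n)]
src=np.float32([proj(p,np.array([c[0]+(n/2-v)*s,c[1]-(u-n/2)*s,.094])) for u,v in pts])
H=cv2.getPerspectiveTransform(src,np.float32(pts))
r=cv2.warpPerspective(im,H,(n,n),flags=cv2.INTER_CUBIC);np.save("r1.npy",r)
h=cv2.cvtColor(r,cv2.COLOR_RGB2HSV)
m=cv2.inRange(h,(5,150,150),(18,255,255));ys,xs=np.nonzero(m);print("orange",xs.mean(),ys.mean(),len(xs),xs.min(),ys[xs<xs.min()+5].mean())
cv2.imwrite("pics/r1.png",cv2.resize(r[:,:,::-1],(600,600)))
E
```

```text
orange 339.9024242424242 180.5381818181818 1650 310 180.42857142857142
```

View pics/r1.png

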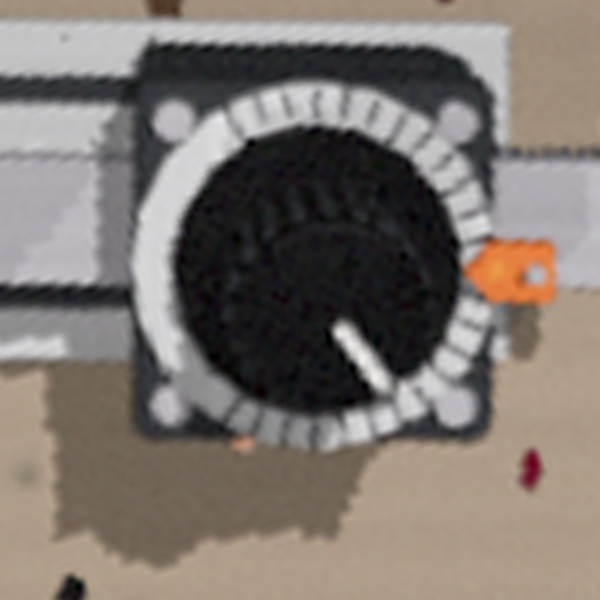

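The white line runs on top of the grip at about 53° clockwise of the index (marker at about 0°), and the knob axis is near (0.571, −0.181). I'll descend, grip and turn about 53° counter-clockwise, then check.

```bash
python3 - <<'E'
from h import *
rel([.571,-.181,.10])
r=np.load("r1.npy");h=cv2.cvtColor(r,cv2.COLOR_RGB2HSV)[205:262,215:262]
ys,xs=np.nonzero((h[...,2]>120))
print(len(xs),cv2.fitLine(np.float32(np.c_[xs+215,ys+205]),cv2.DIST_L2,0,.01,.01).ravel())
E
```

```text
pos [ 0.5651 -0.1818  0.3004] rot [-3.142e+00  1.000e-03  2.950e-01] clock 1.55 shift [0.0061 0.001  0.2004] turn [-0.      0.0001 -0.    ]
718 [  0.60887855   0.79326344 242.04039    238.21866   ]
```

Emit:
move_arm([
  [[1,0.006,0.001,0.045,0,0,0],[1,0.006,0.001,0.09,0,0,0],[1,0.006,0.001,0.13,0,0,0],[1,0.006,0.001,0.17,0,0,0],[1,0.006,0.001,0.2,0,0,0]],
], force=25)

```text
clock: 2.05
position: [0.5699, -0.1821, 0.0985]
tool_rot: [-3.141, 0.002, 0.293]
force: [0.7, -0.8, 0.6]
grip_width: 0.0859
finger_force: 0.0
```

Emit:
move_arm([
  [[0.2,0,0,0,0,0,0],[0.2,0,0,0,0,0,0],[0.2,0,0,0,0,0,0],[0.2,0,0,0,0,0,0],[0.2,0,0,0,0,0,0]],
])

```text
clock: 2.55
position: [0.5723, -0.1812, 0.1026]
tool_rot: [3.14, -0.002, 0.294]
force: [-1.6, -0.5, 9.2]
grip_width: 0.0291
finger_force: 25.7
```

Emit:
move_arm([
  [[0.2,0,0,0,0,0,0],[0.2,0,0,0,0,0,0],[0.2,0,0,0,0,0,0]],
])

```text
clock: 2.85
position: [0.5723, -0.1812, 0.1026]
tool_rot: [3.14, -0.002, 0.294]
force: [-2.1, -0.3, 9.1]
grip_width: 0.0292
finger_force: 25.7
```

Emit:
move_arm([
  [[0.2,0,0,-0.001,0,0,-0.022],[0.2,0,0,-0.001,0,0,-0.044],[0.2,0,0,-0.001,0,0,-0.066],[0.2,0,0,-0.001,0,0,-0.088],[0.2,0,0,-0.001,0,0,-0.11]],
])

```text
clock: 3.35
position: [0.5717, -0.1805, 0.1028]
tool_rot: [3.141, -0.0, 0.992]
force: [-1.4, 3.3, -1.2]
grip_width: 0.0293
finger_force: 27.5
```

Emit:
move_arm([
  [[0.2,0,0,0,0,0,-0.02],[0.2,0,0,0,0,0,-0.037],[0.2,0,0,0,0,0,-0.037],[0.2,0,0,0,0,0,-0.037]],
])

```text
clock: 3.75
position: [0.5715, -0.1803, 0.1027]
tool_rot: [3.141, -0.0, 1.219]
force: [-2.9, 3.8, 1.2]
grip_width: 0.0287
finger_force: 27.8
```

```bash
cat >>h.py <<'E'
def rect(p,im,z,c=(.571,-.181),n=400,s=.00025):
    pts=[(0,0),(n,0),(n,n),(0,n)]
    src=np.float32([proj(p,np.array([c[0]+(n/2-v)*s,c[1]-(u-n/2)*s,z])) for u,v in pts])
    return cv2.warpPerspective(im,cv2.getPerspectiveTransform(src,np.float32(pts)),(n,n),flags=cv2.INTER_CUBIC)
E
python3 - <<'E'
from h import *
p=bot.camera_params("wrist");im=bot.grab_frame("wrist");print(bot.observe()["tool_rot"],bot.observe()["qpos"][6])
r=rect(p,im,.094)
cv2.imwrite("pics/w2.png",np.hstack([cv2.resize(r[:,:,::-1],(400,400)),cv2.resize(im[:,:,::-1],(400,400))]))
E
```

```text
[ 3.14123432e+00 -1.26102541e-04  1.21845558e+00] -0.46692547517480565
```

View pics/w2.png

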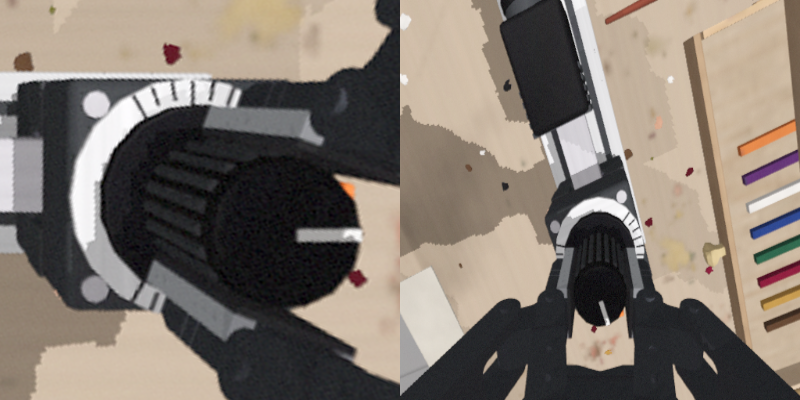

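The grip-top pointer now lies along the rig's axis (about 1° clockwise), but the fingers hide the marker. I'll release, rise and re-measure.

Emit:
move_arm([
  [[1,0,0,0,0,0,0],[1,0,0,0,0,0,0],[1,0,0,0,0,0,0],[1,0,0,-0.04,0,0,0],[1,0,0,-0.08,0,0,0]],
])

```text
clock: 4.3
position: [0.571, -0.1805, 0.1822]
tool_rot: [-3.14, -0.0, 1.219]
force: [0.3, -1.2, -1.4]
grip_width: 0.0853
finger_force: 0.0
```

Emit:
move_arm([
  [[1,-0.03,0,-0.04,0,0,0],[1,-0.06,0,-0.08,0,0,0],[1,-0.08,0,-0.11,0,0,0],[1,-0.08,0,-0.11,0,0,0]],
])

```text
clock: 4.7
position: [0.5441, -0.2594, 0.2959]
tool_rot: [3.136, 0.002, 1.214]
force: [-0.0, -0.6, -0.2]
grip_width: 0.0852
finger_force: 0.0
```

```bash
python3 - <<'E'
from h import *
p=bot.camera_params("wrist");im=bot.grab_frame("wrist");np.savez("w3.npz",im=im,**p);print(bot.observe()["position"],-np.array(p["R"]).T@p["t"])
r=rect(p,im,.094);cv2.imwrite("pics/w3.png",cv2.resize(r[:,:,::-1],(600,600)))
E
```

```text
[ 0.54402207 -0.25734139  0.29353411] [ 0.57024546 -0.18519784  0.43919574]
```

View pics/w3.png

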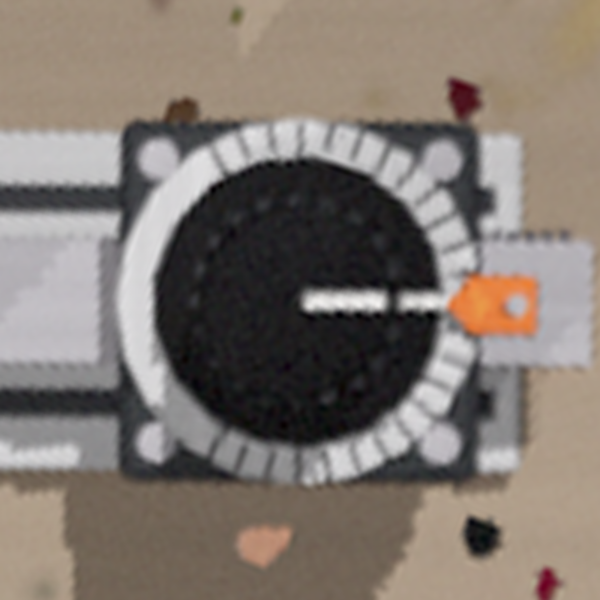

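The pointer at (447,301) now meets the marker tip at (449,305), about 1.5° off, so step 1 is met. The bar lies along world −y at x≈0.571. Next is the carousel.

```bash
python3 - <<'E'
from h import *
rel([.571,.135,.29],3.1)
q=np.array([[.529,.061],[.629,.072],[.65,.169],[.564,.221]])-[.571,.1348]
a=np.degrees(np.arctan2(q[:,1],q[:,0]));print(a, "phase est of blue",a-np.array([0,72,144,216]))
E
```

```text
pos [ 0.544  -0.2573  0.2935] rot [3.138e+00 1.000e-03 1.216e+00] clock 4.75 shift [ 0.3772 -0.1111  0.0029] turn [ 2.000e-04  6.000e-04 -2.999e-01]
[-119.64445059  -47.27545644   23.40833618   94.6426022 ] phase est of blue [-119.64445059 -119.27545644 -120.59166382 -121.3573978 ]
```

Emit:
move_arm([
  [[1,0.047,-0.014,0,0,0,-0.02],[1,0.094,-0.028,0,0,0,-0.04],[1,0.14,-0.042,0,0,0,-0.06],[1,0.187,-0.055,0,0,0,-0.08],[1,0.233,-0.069,0,0,0,-0.1]],
])

```text
clock: 5.25
position: [0.559, -0.0105, 0.2909]
tool_rot: [-3.141, -0.001, 1.853]
force: [0.5, -0.1, 0.2]
grip_width: 0.0852
finger_force: 0.0
```

```bash
python3 -c "
from h import *
rel([.571,.135,.29],3.1)"
```

```text
pos [ 0.559  -0.0105  0.2909] rot [-3.141e+00 -1.000e-03  1.853e+00] clock 5.25 shift [0.1364 0.052  0.0009] turn [-1.000e-04 -1.000e-04 -1.985e-01]
```

Emit:
move_arm([
  [[1,0.04,0.013,0,0,0,-0.022],[1,0.08,0.026,0,0,0,-0.044],[1,0.12,0.045,0,0,0,-0.066],[1,0.136,0.052,0,0,0,-0.088],[1,0.136,0.052,0,0,0,-0.11]],
])

```text
clock: 5.75
position: [0.5715, 0.1362, 0.2907]
tool_rot: [3.141, -0.002, 2.549]
force: [1.2, -0.3, -0.2]
grip_width: 0.0854
finger_force: 0.0
```

Emit:
move_arm([
  [[1,0,0,0,0,0,-0.022],[1,0,0,0,0,0,-0.044],[1,0,0,0,0,0,-0.066],[1,0,0,0,0,0,-0.088],[1,0,0,0,0,0,-0.088]],
])

```text
clock: 6.25
position: [0.572, 0.1325, 0.2907]
tool_rot: [3.141, -0.002, 3.095]
force: [0.7, -0.2, -0.5]
grip_width: 0.0855
finger_force: 0.0
```

```bash
python3 - <<'E'
from h import *
rel([.571,.1348,.131],3.1);print(bot.observe()["qpos"])
p=bot.camera_params("wrist");im=bot.grab_frame("wrist");np.savez("w4.npz",im=im,**p)
print(proj(p,np.array([.571,.135,.167])))
cv2.imwrite("pics/w4.png",im[:,:,::-1])
E
```

```text
pos [0.572  0.1325 0.2907] rot [ 3.141e+00 -2.000e-03  3.095e+00] clock 6.25 shift [0.0009 0.0022 0.1597] turn [ 0.0001 -0.0003 -0.0009]
[ 0.3361981   0.57063873 -1.00606095  1.59586222  0.49894843  1.25623409
  0.76695314]
[257.71721012 183.30947067]
```

View pics/w4.png

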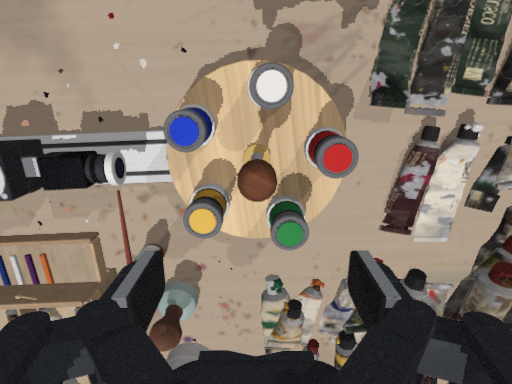

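The handle is at (257,181), matching the prediction of (258,183), and the blue jar is at (185,129). I'll descend and grip.

Emit:
move_arm([
  [[1,0.001,0.002,0.04,0,0,0],[1,0.001,0.002,0.08,0,0,0],[1,0.001,0.002,0.12,0,0,0],[1,0.001,0.002,0.15,0,0,0],[1,0.001,0.002,0.158,0,0,0]],
], force=25)

```text
clock: 6.8
position: [0.57, 0.1337, 0.1307]
tool_rot: [-3.14, -0.004, 3.088]
force: [0.8, -0.5, 1.2]
grip_width: 0.0857
finger_force: 0.0
```

Emit:
move_arm([
  [[0.3,0,0,0,0,0,0],[0.3,0,0,0,0,0,0],[0.3,0,0,0,0,0,0],[0.3,0,0,0,0,0,0],[0.3,0,0,0,0,0,0]],
])

```text
clock: 7.3
position: [0.5723, 0.1335, 0.1352]
tool_rot: [-3.141, 0.002, 3.09]
force: [-2.7, -2.3, 9.8]
grip_width: 0.0351
finger_force: 24.2
```

```bash
cat >meas.py <<'E'
from h import *
p=bot.camera_params("wrist");im=bot.grab_frame("wrist");s=bot.observe()
print("rot",s["tool_rot"].round(3) if hasattr(s["tool_rot"],"round") else s["tool_rot"],s["finger_force"],s["clock"])
for n,v in dict(blue=((112,150,80),(125,255,255)),red=((0,180,110),(5,255,255))).items():
    for c,a in blobs(im,*v,60): print(n,c,a,ray(p,c,.1025).round(4))
cv2.imwrite("pics/last.png",im[:,:,::-1])
E
python3 meas.py
```

```text
rot [-3.141e+00  2.000e-03  3.090e+00] 24.229139621020295 7.35
blue [165.0, 139.1] 691 [0.5172 0.0869 0.1025]
blue [121.6, 163.4] 2199 [0.5296 0.0605 0.1025]
red [374.9, 160.7] 166 [0.5355 0.2034 0.1025]
red [347.3, 196.3] 105 [0.5559 0.1887 0.1025]
red [402.3, 209.7] 1961 [0.566  0.2215 0.1025]
```

Emit:
move_arm([
  [[0.3,0,0,0,0,0,-0.007],[0.3,0,0,0,0,0,-0.018],[0.3,0,0,0,0,0,-0.029],[0.3,0,0,0,0,0,-0.04],[0.3,0,0,0,0,0,-0.051]],
])

```text
clock: 7.85
position: [0.5723, 0.1334, 0.1352]
tool_rot: [-3.14, 0.002, -2.87]
force: [-2.8, -3.6, 10.5]
grip_width: 0.0348
finger_force: 24.5
```

Emit:
move_arm([
  [[0.3,0,0,0,0,0,-0.011],[0.3,0,0,0,0,0,-0.022],[0.3,0,0,0,0,0,-0.029],[0.3,0,0,0,0,0,-0.032],[0.3,0,0,0,0,0,-0.032]],
])

```text
clock: 8.35
position: [0.5723, 0.1333, 0.1352]
tool_rot: [-3.14, 0.001, -2.671]
force: [-2.2, -5.4, 11.4]
grip_width: 0.0347
finger_force: 24.6
```

Emit:
move_arm([
  [[0.3,0,0,0,0,0,0],[0.3,0,0,0,0,0,0]],
])

```text
clock: 8.55
position: [0.5723, 0.1333, 0.1352]
tool_rot: [-3.14, 0.001, -2.672]
force: [-1.6, -5.9, 11.4]
grip_width: 0.0354
finger_force: 24.5
```

```bash
python3 meas.py
```

```text
rot [-3.140e+00  1.000e-03 -2.672e+00] 24.521685125509975 8.6
blue [165.2, 139.2] 689 [0.5482 0.0656 0.1025]
blue [121.9, 163.4] 2182 [0.572  0.0488 0.1025]
red [347.4, 188.3] 238 [0.5268 0.1704 0.1025]
red [402.7, 210.5] 1873 [0.5237 0.2069 0.1025]
```

View pics/last.png

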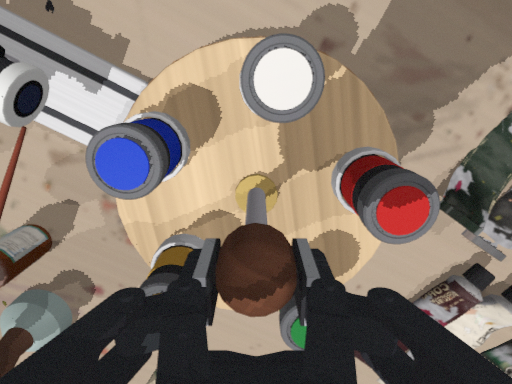

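The blue jar's lid centre is at (122,163), which is (0.572, 0.049). That is within about 1 mm of the line of sight, with the handle firmly gripped.

```bash
python3 -c "
from workcell import bot
print(bot.job_done())"
```

```text
the job is handed in; nothing more can be done
None
```

I turned the focus knob's pointer to within about 1.5° of the orange marker and the blue jar to within about 1 mm of the lens's line of sight, then handed the job in at 8.6 s still gripping the carousel at about 24 N; the hand-in returned no verdict.

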